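Prick the two scribed circles of a weld coupon on a cross-slide marking stand

ROBOT

A 7-joint arm with a two-finger parallel gripper is mounted at the origin on a cart in front of the work surface, level with it; the furniture and walls round the work are solid. World frame = base frame: x ahead of the robot, y to its left, z up, the work surface at z = 0. Lengths are in m, angles in rad, forces in N, time in s.
With the tool pointing down it reaches from about 0.4 to 0.85 m from the base axis. Payload 4.5 kg.
Tool frame: the origin (TCP) lies midway between the tips of the shut fingers; the grasp point (between the pads) lies 19 mm behind it; z points along the fingers, y is the direction in which the jaws open and shut (so a half turn about z gives the same grasp; the last joint's range is limited). The gripper opens to 88 mm and grips with 3 to 60 N. Pads are 18 mm wide; open, the fingers measure 123 mm over their backs; the gripper's body (75 mm by 187 mm) begins 45 mm behind the grasp point.
Start: joints at [1.369, 0.689, -0.195, 1.565, 0.157, 0.902, -0.215], TCP at [0.146, -0.608, 0.239] pointing down, gripper open.
Joint ranges: [-3.01, 3.01], [-0.46, 2.08], [-1.47, 1.51], [0.13, 2.56], [-1, 4.14], [0.04, 2.09], [-2.66, 2.66]. Speed limits (rad/s): [2.57, 2.57, 3.14, 3.14, 3.14, 3.14, 3.14].

INTERFACE

Orientations are given as a unit quaternion [x, y, z, w].
In Python, from plant import r gives the robot as it stands. The module is installed in compiled form; this text tells all that it offers.
- The arm moves only by the shell command python3 -m jog 'ROWS' [FORCE]. ROWS is JSON, a list of rows, each an object with "translation": the shift along the tool's x, y, z in units of 40 mm (1.0 is 40 mm), a list of three; "twist": the turn about the tool's z in units of 6 degrees (1.0 is 6 degrees); "claw": the opening in per cent of the stroke, from 0 (shut) to 100 (fully open). A call has 1 to 20 rows; each row shifts and turns the commanded pose from where the row before left it, along the tool's axes as they then stand; what a row does not reach is not made up. A row lasts 1/12 s, in which the tool goes at most 41.7 mm and 7.16 degrees, less where a joint would pass 70% of its speed; a pose out of reach is approached as far as the arm can. A call is refused whole if a number of a shift passes 1 or a number of a turn 1, either way. A call with a gripper value outside its range is refused whole. The fingers move at their own pace and stop on an object; FORCE is the grip in N (left out, the last holds). Time passes only in rows, so rows that do not move let the fingers close. It gives the time, the measured TCP pose, the force and the opening at its end, in the units of the state.
- r.get_state(): the state, without advancing time (a new reading comes with each control period).
- r.snapshot(name): name is "side" or "top"; returns a dict with "img" (384x512x3 uint8, red, green, blue), "fx", "fy", "cx", "cy" (pixels), "origin" and "rotation" of the camera in the world. Camera axes: x right, y up, looking along -z (the intrinsics and any distortion apply to the point x, -y, -z); pixel columns grow to the right and rows downward; lengths in m; the calibration is good to about 2 mm. A picture is of the moment at which its call begins. There is no depth.
- r.finish_job(): hands the job in, once; it reports no verdict.
Trained networks look in the newest picture that a camera, given by its name, has taken for a name from the list of things; names that differ only in an ending like _2 or _b are one class to them, and where a whole thing is asked for, a point or a joint stands for the part that bears it (a point fixed in the world has none). Each returns a list of dicts, best first, with "confidence" (0 to 1); they miss things now and then, are a little off and sometimes report something else, mostly with a low value. They report only what shows in the picture. A call takes as long as a camera call.
- r.spot_in(label, camera): "rect" ([left, top, right, bottom] in pixels, round what is visible of it).
- r.spot_point(label, camera): "location" ([row, column] in pixels: a listed point, or the origin of a listed thing).
The state is a dict: "clock": time; "q": joint angles; "qd": joint speeds; "joint_torque": joint torques, N m; "tool_pos": TCP position; "eef_rot": TCP orientation; "contact_force": force on the tool from outside, world axes, zero at the start; "moment": the same for the moment, N m; "opening": opening from 0.0 (shut) to 1.0 (fully open).
Only numpy, scipy, OpenCV 4.12 (cv2) and the standard library are available. Lean on these libraries where they do the work, as an engineer would, in place of code of your own. Each camera call takes 0.05 s, during which the arm holds its last target. There are 200 camera calls.

TASK

Mark this weld coupon for its hardness traverse: move the cross slide by its black knob until the scribed circle on the weld (the dark band across the coupon's middle) is under the stand's point, press the plunger button right down and let it come fully up, then step the slide to the other circle, on the plain plate, and press the plunger down there too. The point must come down inside each circle and nowhere else on the polished face, and must be up whenever the slide moves. Leave the plate's circle under the raised point, and do not shift the loupe or the round steel test block that stand beside the marking stand.

Things in the scene. Friction and masses are not known exactly. Their poses are not given: they have to be found in the camera images.
- marking_stand: grey fixed stand: base plate 250 x 230 x 20 mm, 25 mm steel column at its rear, 180 mm high, with an 18 mm wide arm (underside 120 mm up) that holds a sprung plunger over the cross slide. Origin: centre of the underside, on the bench; x to the rear (column), y to the left, z up. The plunger's upright axis is at x +20 mm, y 0. The stand may be turned up to 15 degrees on the bench.
- knob (a point): middle of the black upright round knob, 22 mm in diameter, on the front tongue of the slide's upper table. Heights above the bench: this point 83 mm, knob 60 to 106, tongue's top 51. Grip it from above and move it level: table, coupon and circles follow without turning, in both directions at once. Each slide has 2.5 N of friction and stays where left. Axes as the stand's.
- mark_weld (a point): centre of the scribed circle (thin dark ring, 12 mm inside diameter) on the weld, the dark etched double-V band across the middle of the 100 x 50 x 10 mm steel coupon clamped on the upper table; on its top face, 62 mm above the bench, 114 mm behind the knob (stand x) and level with it in stand y.
- mark_plate (a point): centre of the other scribed circle, same size, on the coupon's plain metal left of the weld; it lies 136 mm behind the knob (stand x) and 32 mm to its left (stand y), so from the weld's circle 22 mm to the rear and 32 mm to the left.
- point (a point): tip of the plunger's steel point, on the plunger's axis; 72 mm above the bench (10 mm above the coupon) with the plunger up, on the coupon with it down. The point moves only up and down.
- plunger_top (a point): top centre of the plunger's black mushroom button, 32 mm in diameter, 182 mm above the bench when up, straight above the point. Press it down from above with closed fingers.
- plunger (a joint): travel of the plunger in m: 0 up, 0.010 fully down. A spring pushes it up: it starts to yield at about 2 N, is down at about 7 N, and comes up by itself when let go.
- lower_slide (a joint): cross slide's left-right travel in m along the stand's y, -0.045 to 0.045, + to the left; 0 with the weld's circle level with the plunger's axis in stand y.
- upper_slide (a joint): cross slide's front-rear travel in m along the stand's x, -0.025 to 0.025, + to the rear; at 0 the knob stands 125 mm in front of the plunger's axis.
- loupe_mid (a point): middle of the loose black stand loupe, 33 mm in diameter and 35 mm high, a bystander left of the stand
- test_block_mid (a point): middle of the loose round steel test block, 60 mm in diameter and 14 mm high, a bystander left of the stand

How it is judged:
By the outcome, as a careful person would: the job done as asked, in the order asked, and still so for the second after the job is handed in, with the robot touching nothing.
It also fails if it takes over 50 s, if anything falls off the work surface, if the arm or the gripper's body presses on something with over 40 N, if the wrist force passes 120 N, or if a joint passes its speed limit or range.

## Working session

There is one attempt and no reset: what is moved stays moved. The work goes in short steps, Python scripts to look and compute and a shell command to move; the robot and the scene stay as the last step left them, time stands still between calls to the robot, and variables do not carry over. Pictures are saved under pics/ and viewed, about 8 in all and at most 12, crops included, and the job is handed in when it is done.

```bash
mkdir -p pics
cat > h.py <<'E'
import numpy as np, cv2
from plant import r
def ray(s,rc):
    v,u=rc
    d=np.array([(u-s['cx'])/s['fx'],-(v-s['cy'])/s['fy'],-1.0])
    d=np.array(s['rotation'])@d
    return np.array(s['origin']),d/np.linalg.norm(d)
def proj(s,p):
    c=np.array(s['rotation']).T@(np.array(p)-np.array(s['origin']))
    return (s['cy']-s['fy']*c[1]/-c[2], s['cx']+s['fx']*c[0]/-c[2])
def onz(s,rc,z):
    o,d=ray(s,rc); return o+d*(z-o[2])/d[2]
def tri(a,b):
    A=np.zeros((3,3));y=np.zeros(3)
    for o,d in (a,b):
        P=np.eye(3)-np.outer(d,d);A+=P;y+=P@o
    p=np.linalg.solve(A,y)
    gap=[np.linalg.norm((np.eye(3)-np.outer(d,d))@(p-o)) for o,d in (a,b)]
    return p,max(gap)
def snap(n,f=None):
    s=r.snapshot(n)
    if f: cv2.imwrite('pics/'+f,cv2.cvtColor(s['img'],cv2.COLOR_RGB2BGR))
    return s
E
python3 - <<'E'
from h import *
np.set_printoptions(precision=4,suppress=True)
S={n:snap(n,n+'0.png') for n in('side','top')}
for n in S: print(n,{k:np.round(v,3).tolist() for k,v in S[n].items() if k!='img'})
Z=dict(knob=.083,mark_weld=.062,mark_plate=.062,point=.072,plunger_top=.182,loupe_mid=.0175,test_block_mid=.007,marking_stand=0)
for l in Z:
    R={}
    for n in S:
        q=r.spot_point(l,n)
        for d in q[:2]: print(l,n,np.round(d['location'],1),round(d['confidence'],2),onz(S[n],d['location'],Z[l]))
        if q:R[n]=ray(S[n],q[0]['location'])
    if len(R)==2: print('   tri',*tri(R['side'],R['top']))
st=r.get_state();print(st)
a=np.hstack([S['side']['img'],S['top']['img']])
E
```

```text
side {'fx': 355.777, 'fy': 355.777, 'cx': 249.165, 'cy': 191.628, 'origin': [0.37, 0.722, 0.654], 'rotation': [-0.061, 0.437, 0.888, -0.126]}
top {'fx': 428.269, 'fy': 428.269, 'cx': 250.379, 'cy': 196.371, 'origin': [0.481, 0.066, 0.962], 'rotation': [0.037, -0.018, -0.703, 0.71]}Traceback (most recent call last):
  File "<stdin>", line 10, in <module>
  File "h.py", line 12, in onz
    o,d=ray(s,rc); return o+d*(z-o[2])/d[2]
        ~~~^^^^^^
  File "h.py", line 6, in ray
    d=np.array(s['rotation'])@d
      ~~~~~~~~~~~~~~~~~~~~~~~^~
ValueError: matmul: Input operand 1 has a mismatch in its core dimension 0, with gufunc signature (n?,k),(k,m?)->(n?,m?) (size 3 is different from 4)
```

Rotation is a quaternion.

```bash
sed -i "s/np.array(s\['rotation'\])/Rotation.from_quat(s['rotation']).as_matrix()/; 1a from scipy.spatial.transform import Rotation" h.py
cat > m.py <<'E'
from h import *
import sys
np.set_printoptions(precision=4,suppress=True)
tag=sys.argv[1]
S={n:snap(n,n+tag+'.png') for n in('side','top')}
Z=dict(knob=.083,mark_weld=.062,mark_plate=.062,point=.072,plunger_top=.182,loupe_mid=.0175,test_block_mid=.007,marking_stand=0)
for l in (sys.argv[2:] or Z):
    R={}
    for n in S:
        q=r.spot_point(l,n)
        for d in q[:2]: print(l,n,np.round(d['location'],1),round(d['confidence'],2),onz(S[n],d['location'],Z[l]))
        if q:R[n]=ray(S[n],q[0]['location'])
    if len(R)==2: print('   tri',*tri(R['side'],R['top']))
st=r.get_state()
for k in('clock','q','tool_pos','eef_rot','contact_force','opening'):print(k,np.round(st[k],4))
E
python3 m.py 1
```

```text
knob side [208.9 286.7] 0.92 [0.4655 0.0506 0.083 ]
knob top [230.9 269.7] 0.9 [0.4791 0.0487 0.083 ]
   tri [0.4726 0.0477 0.0797] 0.00655886647515979
mark_weld side [212.1 235.5] 0.57 [0.5913 0.0748 0.062 ]
mark_weld top [181.3 258.7] 0.63 [0.5833 0.0723 0.062 ]
   tri [0.5875 0.0733 0.061 ] 0.0041488935152945855
mark_plate side [221.1 228.9] 0.84 [0.5965 0.1115 0.062 ]
mark_plate top [174.1 241.3] 0.93 [0.5984 0.1093 0.062 ]
   tri [0.598  0.1093 0.0598] 0.0006430595269713101
point side [205.5 242.6] 0.71 [0.5781 0.0562 0.072 ]
plunger_top side [169.6 242.8] 0.56 [0.5769 0.0552 0.182 ]
plunger_top top [179.5 270.4] 0.64 [0.5732 0.05   0.182 ]
   tri [0.5759 0.0505 0.1787] 0.002378905589740134
loupe_mid side [268.8 241. ] 0.68 [0.5352 0.2109 0.0175]
loupe_mid side [209.8 285.6] 0.62 [ 0.4787 -0.0217  0.0175]
loupe_mid top [206.4 192.5] 0.63 [0.5313 0.2189 0.0175]
   tri [0.5319 0.2177 0.0262] 0.001081786906452233
test_block_mid side [277.4 285.6] 0.7 [0.4333 0.198  0.007 ]
test_block_mid top [249.3 205.9] 0.56 [0.4366 0.1887 0.007 ]
   tri [ 0.4352  0.1899 -0.0032] 0.0009184200985548653
marking_stand side [224.6 252.1] 0.56 [0.5559 0.0433 0.    ]
marking_stand top [191.3 274.7] 0.73 [ 0.568   0.0365 -0.    ]
   tri [ 0.5635  0.0353 -0.0082] 0.00524857901675304
clock 1.05
q [ 1.3688  0.6891 -0.1946  1.5653  0.1573  0.9025 -0.2151]
tool_pos [ 0.146  -0.6077  0.2388]
eef_rot [0.9931 0.1176 0.     0.0001]
contact_force [ 0.0977 -0.483   0.4307]
opening 1.0005
```

View pics/side0.png

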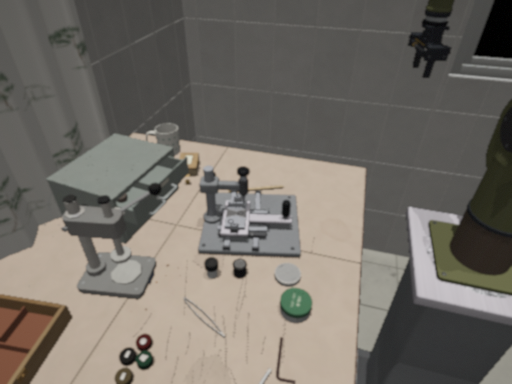

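View pics/top0.png

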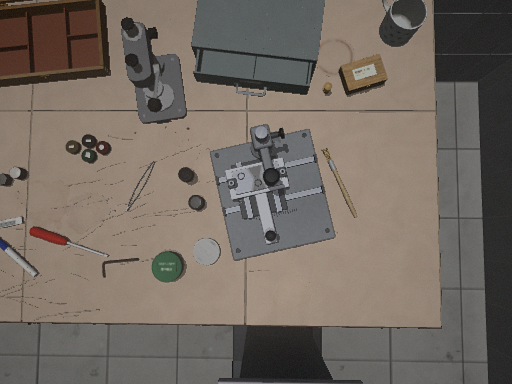

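The top view shows the stand's base with corners near (211,151), (309,128), (335,237), (234,259), so its yaw is about +12°. The button is at about (271,177) and the knob at (270,236). I'll zoom in on both.

Run:
```python
import cv2
a=cv2.imread('pics/top1.png')[120:268,170:345]; cv2.imwrite('pics/c1.png',cv2.resize(a,None,fx=4,fy=4,interpolation=cv2.INTER_CUBIC))
a=cv2.imread('pics/side1.png')[160:280,190:310]; cv2.imwrite('pics/c2.png',cv2.resize(a,None,fx=5,fy=5,interpolation=cv2.INTER_CUBIC))
```

```text
(no output)
```

View pics/c1.png

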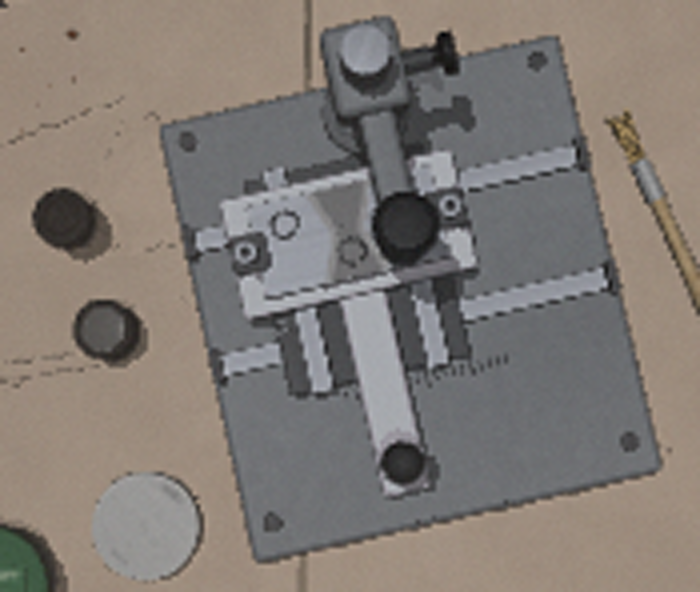

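View pics/c2.png

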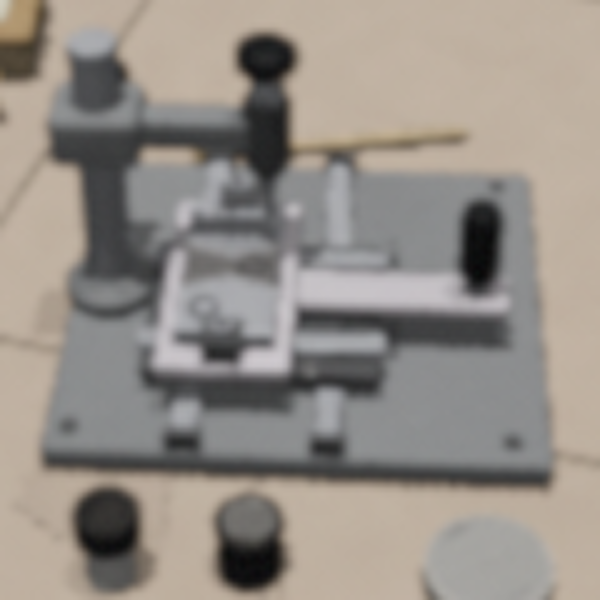

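```bash
cat > fit.py <<'E'
from h import *
from scipy.optimize import least_squares
np.set_printoptions(precision=4,suppress=True)
S={n:r.snapshot(n) for n in('side','top')}
def pt(n,f):  # (col,row) in crop
    o={'top':(120,170,4),'side':(160,190,5)}[n]
    return ((f[1]+.5)/o[2]-.5+o[0],(f[0]+.5)/o[2]-.5+o[1])
obs=[('top','RL',(163,128)),('top','RR',(556,38)),('top','FR',(660,467)),('top','FL',(256,558)),
('top','kt',(403,462)),('top','w',(352,251)),('top','p',(285,224)),('top','b',(404,226)),
('side','FL',(550,466)),('side','RL',(48,457)),('side','FR',(527,180)),('side','b',(266,50)),('side','kt',(483,209)),('side','p',(203,305))]
def model(P):
    x,y,a,l,u=P[:5]
    k=np.array([-.105+u,l])
    L=dict(RL=(.125,.115,.02),RR=(.125,-.115,.02),FR=(-.125,-.115,.02),FL=(-.125,.115,.02),
      kt=(*k,.105),w=(k[0]+.114,k[1],.062),p=(k[0]+.136,k[1]+.032,.062),b=(.02,0,.180),knob=(*k,.083))
    c,s=np.cos(a),np.sin(a)
    return {n:np.array([x+c*v[0]-s*v[1],y+s*v[0]+c*v[1],v[2]]) for n,v in L.items()}
def res(P):
    M=model(P);o=[]
    for n,l,f in obs:
        d=P[5:8] if n=='top' else P[8:11]
        o+=list((np.array(proj(S[n],M[l]-d))-pt(n,f)))
    return np.array(o+list(P[5:]/.0015*.5))
P=least_squares(res,[.56,.04,.2,0,0]+[0]*6,loss='soft_l1').x
R=res(P)
if __name__=='__main__':
    for (n,l,f),e in zip(obs,R[:2*len(obs)].reshape(-1,2)):print(n,l,e)
    print(P,np.degrees(P[2]));M=model(P);print('knob',M['knob'],'btn',M['b'],'w',M['w'],'p',M['p'])
E
python3 fit.py
```

```text
top RL [-0.4919 -1.7867]
top RR [-1.2469 -0.0052]
top FR [0.8412 0.8424]
top FL [ 1.6473 -0.4107]
top kt [-0.0075  0.1634]
top w [-0.0202  0.2506]
top p [0.1156 0.0249]
top b [-0.2374  0.1723]
side FL [0.7062 1.3134]
side RL [-1.1487 -2.177 ]
side FR [-1.2882  0.3292]
side b [-0.2173 -0.121 ]
side kt [ 0.0473 -0.1612]
side p [ 0.8694 -0.0748]
[ 0.5605  0.0442  0.2367  0.024   0.0177 -0.0007 -0.0003  0.0043  0.0007
  0.0003  0.0022] 13.562326113809842
knob [0.47  0.047 0.083] btn [0.58   0.0489 0.18  ] w [0.5808 0.0737 0.062 ] p [0.5947 0.11   0.062 ]
```

The tool's yaw (13.5°) already matches the stand's fitted yaw, so tool x is stand x and tool y is minus stand y. The fit says the weld circle needs to move about -7 mm in x and -24 mm in y. Next I move above the knob, about 0.73 m away at z 0.239.

```bash
python3 -m jog '[{"translation":[0.7,-0.5,0],"twist":0,"claw":60},{"translation":[0.7,-0.5,0],"twist":0,"claw":60},{"translation":[0.7,-0.5,0],"twist":0,"claw":60},{"translation":[0.7,-0.5,0],"twist":0,"claw":60},{"translation":[0.7,-0.6,0],"twist":0,"claw":60},{"translation":[0.7,-0.6,0],"twist":0,"claw":60},{"translation":[0.7,-0.6,0],"twist":0,"claw":60},{"translation":[0.7,-0.6,0],"twist":0,"claw":60},{"translation":[0.7,-0.6,0],"twist":0,"claw":60},{"translation":[0.7,-0.6,0],"twist":0,"claw":60}]'
python3 -m jog '[{"translation":[0.5,-0.8,0],"twist":0,"claw":60},{"translation":[0.5,-0.8,0],"twist":0,"claw":60},{"translation":[0.5,-0.8,0],"twist":0,"claw":60},{"translation":[0.5,-0.8,0],"twist":0,"claw":60},{"translation":[0.5,-0.8,0],"twist":0,"claw":60},{"translation":[0.5,-0.8,0],"twist":0,"claw":60},{"translation":[0.5,-0.8,0],"twist":0,"claw":60},{"translation":[0.5,-0.8,0],"twist":0,"claw":60},{"translation":[0.4,-0.8,0],"twist":0,"claw":60},{"translation":[0,0,0],"twist":0,"claw":60}]'
cat > go.py <<'E'
import sys
from h import *
np.set_printoptions(precision=4,suppress=True)
st=r.get_state();R=Rotation.from_quat(st['eef_rot']);p=np.array(st['tool_pos'])
t=np.array(list(map(float,sys.argv[1:4])))
x=R.apply([1,0,0]);print('clock',st['clock'],'pos',p,'yaw',np.degrees(np.arctan2(x[1],x[0])),'zaxis',R.apply([0,0,1]),'F',np.array(st['contact_force']),'open',st['opening'])
print('units',R.inv().apply(t-p)/.04)
E
python3 go.py .470 .047 .064
```

```text
clock: 1.98
tool_pos: [0.3669, -0.3231, 0.239]
eef_rot: [0.993, 0.118, 0.0, 0.0]
contact_force: [0.5, -0.7, -0.6]
opening: 0.6
clock: 2.82
tool_pos: [0.4722, 0.0057, 0.2391]
eef_rot: [0.992, 0.124, 0.002, -0.002]
contact_force: [0.8, 1.0, 0.6]
opening: 0.6
clock 2.8167 pos [0.4722 0.0057 0.2391] yaw 14.238499876589215 zaxis [ 0.0037  0.0054 -1.    ] F [0.7857 1.0128 0.6439] open 0.5999415346590303
units [ 0.178  -0.995   4.3836]
```

```bash
python3 -m jog '[{"translation":[0.1,-0.5,0],"twist":0,"claw":60},{"translation":[0.1,-0.5,0],"twist":0,"claw":60},{"translation":[0,0,0.7],"twist":0,"claw":60},{"translation":[0,0,0.7],"twist":0,"claw":60},{"translation":[0,0,0.6],"twist":0,"claw":60},{"translation":[0,0,0],"twist":0,"claw":60},{"translation":[0,0,0],"twist":0,"claw":60},{"translation":[0,0,0],"twist":0,"claw":60}]'
python3 go.py .470 .047 .064
python3 - <<'E'
from h import *
a=snap('side');b=snap('top')
f=lambda i:cv2.resize(i,None,fx=4,fy=4,interpolation=cv2.INTER_CUBIC)
o=np.hstack([f(b['img'][150:290,215:315]),f(a['img'][125:265,220:320])])
cv2.imwrite('pics/k1.png',cv2.cvtColor(o,cv2.COLOR_RGB2BGR))
E
```

```text
clock: 3.48
tool_pos: [0.4689, 0.0373, 0.1597]
eef_rot: [0.993, 0.117, 0.001, 0.0]
contact_force: [0.5, 0.4, 0.9]
opening: 0.599
clock 3.4833 pos [0.4689 0.0373 0.1597] yaw 13.487728826901527 zaxis [ 0.0015  0.0001 -1.    ] F [0.5454 0.3646 0.8966] open 0.5990041099053045
units [ 0.0786 -0.2302  2.3916]
```

View pics/k1.png

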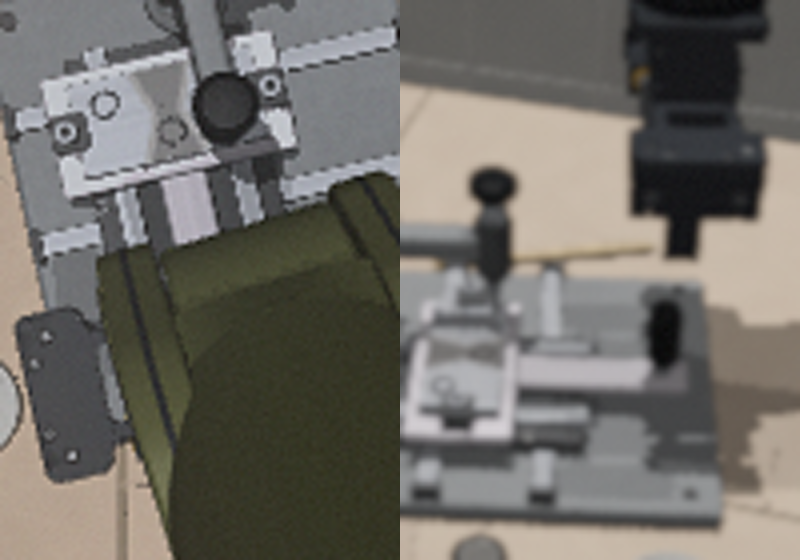

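Side view of the crop: near fingertip at px (290,189), knob top at (286,~198), so the fingers are roughly in line with the knob. I'll check the side calibration against the known finger position.

Run:
```python
from h import *
s=r.snapshot('side');st=r.get_state();R=Rotation.from_quat(st['eef_rot']);p=np.array(st['tool_pos'])
for d in (.0265,.0305,.044): print('finger pred row,col',np.round(proj(s,p-R.apply([0,d,0])),1))
print('knob top pred',np.round(proj(s,[.470,.047,.106]),1),'obs ~',(125+300/4,220+264/4))
```

```text
finger pred row,col [187.1 288.9]
finger pred row,col [188.1 289. ]
finger pred row,col [191.7 289.2]
knob top pred [200.5 285.8] obs ~ (200.0, 286.0)
```

```bash
python3 -m jog '[{"translation":[0.05,-0.23,0],"twist":0,"claw":60},{"translation":[0,0,0.5],"twist":0,"claw":60},{"translation":[0,0,0.5],"twist":0,"claw":60},{"translation":[0,0,0.5],"twist":0,"claw":60},{"translation":[0,0,0.5],"twist":0,"claw":60},{"translation":[0,0,0.38],"twist":0,"claw":60},{"translation":[0,0,0],"twist":0,"claw":60},{"translation":[0,0,0],"twist":0,"claw":60}]'
python3 -m jog '[{"translation":[0,0,0],"twist":0,"claw":10},{"translation":[0,0,0],"twist":0,"claw":10},{"translation":[0,0,0],"twist":0,"claw":10},{"translation":[0,0,0],"twist":0,"claw":10},{"translation":[0,0,0],"twist":0,"claw":10},{"translation":[0,0,0],"twist":0,"claw":10}]' 15
python3 go.py .470 .047 .064; python3 m.py 2 mark_weld mark_plate plunger_top point
```

```text
clock: 4.3
tool_pos: [0.468, 0.0474, 0.0636]
eef_rot: [0.993, 0.118, -0.0, -0.0]
contact_force: [0.5, 1.0, -0.0]
opening: 0.601
clock: 4.8
tool_pos: [0.4684, 0.0467, 0.064]
eef_rot: [0.993, 0.118, 0.0, 0.0]
contact_force: [-0.3, -0.5, 3.8]
opening: 0.241
clock 4.8 pos [0.4684 0.0467 0.064 ] yaw 13.499525981606315 zaxis [ 0.001 -0.    -1.   ] F [-0.2773 -0.5309  3.837 ] open 0.24111697908386007
units [ 0.0411  0.0028 -0.0005]
mark_weld top [181.5 254.7] 0.89 [0.5828 0.0808 0.062 ]
mark_plate side [221.2 230.5] 0.72 [0.5926 0.1107 0.062 ]
mark_plate top [176.8 239.5] 0.96 [0.5926 0.1131 0.062 ]
   tri [0.5921 0.1129 0.0641] 0.0002371213803816241
plunger_top side [171.  241.6] 0.63 [0.5779 0.0616 0.182 ]
plunger_top side [265.6 240.3] 0.17 [0.4957 0.3366 0.182 ]
plunger_top top [178.1 271.3] 0.74 [0.5758 0.0484 0.182 ]
   tri [0.5793 0.0487 0.1729] 0.0025117523346108624
point side [205. 245.] 0.48 [0.5728 0.0525 0.072 ]
clock 5.3
q [-0.1774  0.8212 -0.0329  2.1572  0.1495  0.1643 -1.6825]
tool_pos [0.4684 0.0467 0.0639]
eef_rot [0.9931 0.1175 0.0005 0.0001]
contact_force [-1.3125 -0.8023  6.5366]
opening 0.2384
```

Gripped at an opening of 21 mm. Next I move the slide by the computed amount: tool x -0.17, tool y +0.6.

```bash
python3 -m jog '[{"translation":[-0.03,0.1,0],"twist":0,"claw":10},{"translation":[-0.03,0.1,0],"twist":0,"claw":10},{"translation":[-0.03,0.1,0],"twist":0,"claw":10},{"translation":[-0.03,0.1,0],"twist":0,"claw":10},{"translation":[-0.03,0.1,0],"twist":0,"claw":10},{"translation":[-0.02,0.1,0],"twist":0,"claw":10},{"translation":[0,0,0],"twist":0,"claw":10},{"translation":[0,0,0],"twist":0,"claw":10}]'
python3 go.py .470 .047 .064; python3 m.py 3 mark_weld mark_plate
python3 - <<'E'
import cv2,numpy as np
b=cv2.imread('pics/top3.png');a=cv2.imread('pics/side3.png')
f=lambda i:cv2.resize(i,None,fx=6,fy=6,interpolation=cv2.INTER_CUBIC)
cv2.imwrite('pics/k3.png',np.hstack([f(b[150:240,225:290]),f(a[160:250,200:265])]))
E
```

```text
clock: 5.97
tool_pos: [0.4682, 0.021, 0.0639]
eef_rot: [0.993, 0.117, 0.001, 0.0]
contact_force: [1.6, 0.1, 6.1]
opening: 0.24
clock 5.9667 pos [0.4682 0.021  0.0639] yaw 13.437893978185052 zaxis [ 0.0025 -0.0004 -1.    ] F [1.557  0.1304 6.0941] open 0.23953403440047477
units [ 0.1937 -0.6212 -0.002 ]
mark_weld side [208.4 239.2] 0.71 [0.5866 0.0583 0.062 ]
mark_weld top [180.  266.6] 0.91 [0.5862 0.0556 0.062 ]
mark_weld top [248.5 205.3] 0.53 [0.4408 0.1829 0.062 ]
   tri [0.587  0.0557 0.0597] 0.0004988307665824781
mark_plate side [214.9 233.1] 0.59 [0.5938 0.0867 0.062 ]
mark_plate top [177.4 251.4] 0.62 [0.5915 0.0878 0.062 ]
   tri [0.5923 0.088  0.0633] 0.0009855213440482806
clock 6.2667
q [-0.1222  0.8204 -0.0354  2.1644  0.1721  0.157  -1.6524]
tool_pos [0.4682 0.021  0.0639]
eef_rot [0.9931 0.1171 0.0012 0.0004]
contact_force [1.218  0.014  5.9632]
opening 0.2401
```

View pics/k3.png

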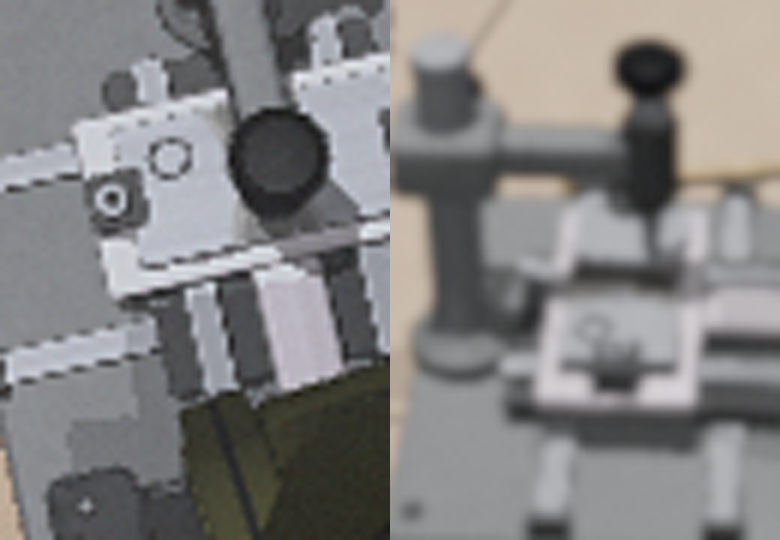

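Top view: plate circle at (252.8,175.8), button at about (271,176). Side view: plate circle at (233.4,214.6), point tip at about (243.8,202). I'll refit the slide positions with these.

```bash
cat > fit2.py <<'E'
from fit import *
import sys
def solve(o2,label='p'):
    # o2: {cam:(row,col)} of mark; keep stand & cam offsets from fit
    def f(q):
        M=model(np.r_[P[:3],q,P[5:]]);o=[]
        for n,rc in o2.items():
            d=P[5:8] if n=='top' else P[8:11]
            o+=list(np.array(proj(S[n],M[label]-d))-rc)
        return o
    s=least_squares(f,[0,0]);return s.x,s.fun
M=model(P)
d=P[8:11]
print('point tip pred side',np.array(proj(S['side'],np.r_[M['b'][:2],.072]-d)))
A=np.radians(13.5)
if __name__=='__main__':
    print('start plate both',solve({'top':pt('top',(285,224)),'side':pt('side',(203,305))}))
    print('start plate top',solve({'top':pt('top',(285,224))})[0],'weld top',solve({'top':pt('top',(352,251))},'w')[0],'knob',solve({'top':pt('top',(403,462))},'kt')[0])
    for o in({'top':(175.8,252.8)},{'side':(214.6,233.4)},{'top':(175.8,252.8),'side':(214.6,233.4)}):print(o,*solve(o))
E
python3 fit2.py
```

```text
point tip pred side [204.2404 243.0272]
start plate both (array([0.0232, 0.0178]), array([-0.0245,  0.3866,  0.6441, -0.0934]))
start plate top [0.024 0.018] weld top [0.0245 0.0178] knob [0.0243 0.0178]
{'top': (175.8, 252.8)} [-0.0007  0.0118] [0. 0.]
{'side': (214.6, 233.4)} [-0.002   0.0117] [0. 0.]
{'top': (175.8, 252.8), 'side': (214.6, 233.4)} [-0.001   0.0117] [ 0.0049  0.1519  0.2568 -0.0543]
```

Slides are at l≈-1.0 mm and u≈11.7 mm against a target of (0, 11). I'll nudge them, then release and raise.

```bash
python3 -m jog '[{"translation":[-0.01,-0.02,0],"twist":0,"claw":10},{"translation":[0,0,0],"twist":0,"claw":10},{"translation":[0,0,0],"twist":0,"claw":10}]'
python3 -m jog '[{"translation":[0,0,0],"twist":0,"claw":50},{"translation":[0,0,0],"twist":0,"claw":50},{"translation":[0,0,0],"twist":0,"claw":50},{"translation":[0,0,0],"twist":0,"claw":50},{"translation":[0,0,-0.3],"twist":0,"claw":50},{"translation":[0,0,-0.6],"twist":0,"claw":50},{"translation":[0,0,-0.6],"twist":0,"claw":50},{"translation":[0,0,-0.6],"twist":0,"claw":50},{"translation":[0,0,-0.6],"twist":0,"claw":50},{"translation":[0,0,-0.6],"twist":0,"claw":0},{"translation":[0,0,-0.2],"twist":0,"claw":0},{"translation":[0,0,0],"twist":0,"claw":0},{"translation":[0,0,0],"twist":0,"claw":0}]'
python3 go.py .5785 .048 .200; python3 m.py 4 mark_weld mark_plate
python3 - <<'E'
import cv2,numpy as np
b=cv2.imread('pics/top4.png');a=cv2.imread('pics/side4.png')
f=lambda i:cv2.resize(i,None,fx=6,fy=6,interpolation=cv2.INTER_CUBIC)
cv2.imwrite('pics/k4.png',np.hstack([f(b[150:240,225:290]),f(a[160:250,200:265])]))
E
```

```text
clock: 6.62
tool_pos: [0.4679, 0.0213, 0.0639]
eef_rot: [0.993, 0.117, 0.001, 0.001]
contact_force: [2.0, -1.3, 5.6]
opening: 0.246
clock: 7.7
tool_pos: [0.4661, 0.0225, 0.2031]
eef_rot: [0.993, 0.118, -0.0, 0.0]
contact_force: [-0.7, -0.4, 0.3]
opening: 0.221
clock 7.7 pos [0.4661 0.0225 0.2031] yaw 13.507680275720656 zaxis [-0.0005 -0.0002 -1.    ] F [-0.7118 -0.4186  0.2595] open 0.22085634278515853
units [2.8827 0.0356 0.0751]
mark_weld side [204.9 237.7] 0.56 [0.5946 0.046  0.062 ]
mark_weld top [182.2 264.5] 0.7 [0.5815 0.06   0.062 ]
mark_weld top [177.3 270.5] 0.26 [0.592  0.0474 0.062 ]
   tri [0.5846 0.0612 0.0758] 0.0047273510556023
mark_plate side [216.8 232.7] 0.89 [0.5925 0.0938 0.062 ]
mark_plate top [176. 252.] 0.71 [0.5945 0.0866 0.062 ]
mark_plate top [174.5 272.6] 0.32 [0.598 0.043 0.062]
   tri [0.5952 0.0867 0.0553] 0.00014800846682823084
clock 8.0
q [-0.069   0.5481 -0.1201  2.0697  0.1233  0.5323 -1.6129]
tool_pos [0.4659 0.0225 0.2026]
eef_rot [ 0.993   0.1178 -0.001   0.0001]
contact_force [-0.1423  0.8915  0.8625]
opening 0.009
```

View pics/k4.png

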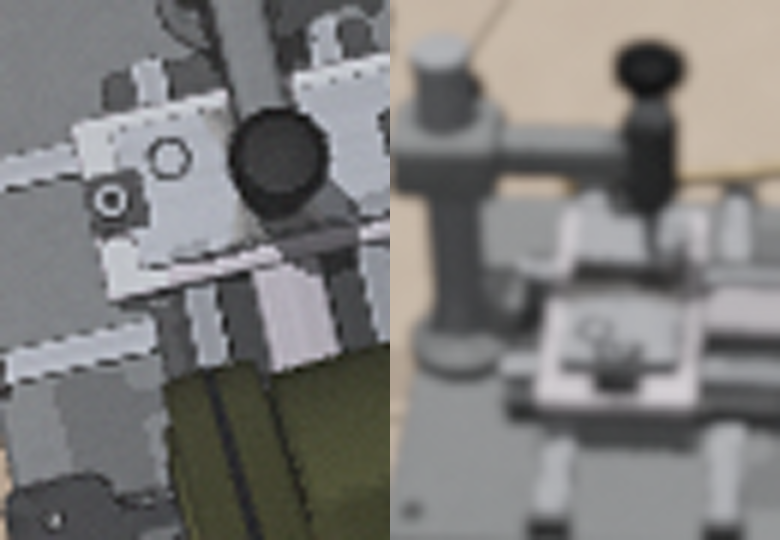

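The slide stayed put through the release: plate circle at (168,158) in the crop, as before. Next I go over the button with closed fingers and press.

```bash
python3 -m jog '[{"translation":[0.4,0,0],"twist":0,"claw":0},{"translation":[0.6,0,0],"twist":0,"claw":0},{"translation":[0.6,0,0],"twist":0,"claw":0},{"translation":[0.6,0.02,0],"twist":0,"claw":0},{"translation":[0.5,0.02,0],"twist":0,"claw":0},{"translation":[0.2,0,0],"twist":0,"claw":0},{"translation":[0,0,0],"twist":0,"claw":0},{"translation":[0,0,0],"twist":0,"claw":0}]'
python3 go.py .5785 .048 .182
python3 - <<'E'
from h import *
a=snap('side','side5.png');b=snap('top')
f=lambda i:cv2.resize(i,None,fx=5,fy=5,interpolation=cv2.INTER_CUBIC)
o=f(a['img'][130:240,195:285])
cv2.imwrite('pics/k5.png',cv2.cvtColor(o,cv2.COLOR_RGB2BGR))
E
```

```text
clock: 8.67
tool_pos: [0.5784, 0.0479, 0.2028]
eef_rot: [0.993, 0.118, -0.001, 0.0]
contact_force: [0.0, 0.9, 0.6]
opening: 0.003
clock 8.6667 pos [0.5784 0.0479 0.2028] yaw 13.510080858335893 zaxis [-0.0022 -0.0005 -1.    ] F [0.0242 0.87   0.6439] open 0.0034247551342024276
units [ 0.0037 -0.002   0.5196]
```

View pics/k5.png

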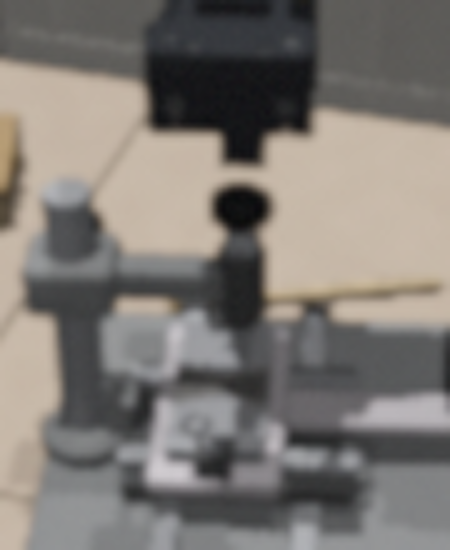

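The closed fingers are centred over the button: fingers at crop (243,160), button at (241,207). Now pressing in slow steps.

```bash
python3 -m jog '[{"translation":[0,0,0.25],"twist":0,"claw":0},{"translation":[0,0,0.2],"twist":0,"claw":0},{"translation":[0,0,0.1],"twist":0,"claw":0},{"translation":[0,0,0.1],"twist":0,"claw":0},{"translation":[0,0,0.1],"twist":0,"claw":0},{"translation":[0,0,0],"twist":0,"claw":0},{"translation":[0,0,0],"twist":0,"claw":0}]'
python3 -m jog '[{"translation":[0,0,0.05],"twist":0,"claw":0},{"translation":[0,0,0],"twist":0,"claw":0},{"translation":[0,0,0],"twist":0,"claw":0}]'
```

```text
clock: 9.35
tool_pos: [0.5785, 0.0478, 0.1734]
eef_rot: [0.993, 0.118, -0.001, 0.0]
contact_force: [-3.8, -0.9, 6.2]
opening: 0.006
clock: 9.6
tool_pos: [0.5787, 0.0478, 0.1721]
eef_rot: [0.993, 0.118, -0.001, 0.0]
contact_force: [-4.3, -0.6, 7.5]
opening: 0.008
```

```bash
python3 -m jog '[{"translation":[0,0,0.05],"twist":0,"claw":0},{"translation":[0,0,0],"twist":0,"claw":0},{"translation":[0,0,0],"twist":0,"claw":0}]'
python3 -m jog '[{"translation":[0,0,0.05],"twist":0,"claw":0},{"translation":[0,0,0],"twist":0,"claw":0},{"translation":[0,0,0],"twist":0,"claw":0}]'
```

```text
clock: 9.85
tool_pos: [0.5788, 0.0478, 0.1718]
eef_rot: [0.993, 0.117, -0.0, 0.0]
contact_force: [-7.0, -0.1, 20.5]
opening: 0.006
clock: 10.1
tool_pos: [0.5789, 0.0479, 0.1715]
eef_rot: [0.993, 0.117, 0.0, 0.0]
contact_force: [-11.7, -1.6, 33.3]
opening: 0.005
```

The force jumped from 7.5 to 33 N with no further travel at z 0.1715, so the plunger bottomed. Releasing and returning above the knob.

```bash
python3 -m jog '[{"translation":[0,0,-0.3],"twist":0,"claw":0},{"translation":[0,0,-0.5],"twist":0,"claw":0},{"translation":[0,0,-0.3],"twist":0,"claw":0},{"translation":[-0.4,0,0],"twist":0,"claw":0},{"translation":[-0.6,0,0],"twist":0,"claw":0},{"translation":[-0.6,0,0],"twist":0,"claw":0},{"translation":[-0.6,0,0],"twist":0,"claw":0},{"translation":[-0.5,0,0],"twist":0,"claw":50},{"translation":[-0.1,0,0],"twist":0,"claw":50},{"translation":[0,0,0],"twist":0,"claw":50},{"translation":[0,0,0],"twist":0,"claw":50}]'
python3 go.py .4679 .0213 .064; python3 m.py 6 mark_weld mark_plate
python3 - <<'E'
import cv2,numpy as np
b=cv2.imread('pics/top6.png');a=cv2.imread('pics/side6.png')
f=lambda i:cv2.resize(i,None,fx=6,fy=6,interpolation=cv2.INTER_CUBIC)
cv2.imwrite('pics/k6.png',np.hstack([f(b[150:240,225:290]),f(a[160:250,200:265])]))
E
```

```text
clock: 11.02
tool_pos: [0.4723, 0.0224, 0.2117]
eef_rot: [0.993, 0.118, 0.001, -0.0]
contact_force: [0.0, 0.2, 0.2]
opening: 0.281
clock 11.0167 pos [0.4723 0.0224 0.2117] yaw 13.518976115884495 zaxis [ 0.0024  0.0006 -1.    ] F [0.0153 0.2327 0.2126] open 0.2813881809880046
units [-0.123   0.0005  3.6927]
mark_weld side [207. 238.] 0.67 [0.5913 0.0538 0.062 ]
mark_weld top [180.6 270.7] 0.95 [0.585 0.047 0.062]
   tri [0.5893 0.0477 0.0569] 0.0038180138612823387
mark_plate side [215.1 230.8] 0.67 [0.5991 0.089  0.062 ]
mark_plate top [174.9 253.5] 0.73 [0.5969 0.0834 0.062 ]
mark_plate top [176.9 272.6] 0.33 [0.5929 0.043  0.062 ]
   tri [0.5992 0.0839 0.0574] 0.0017263982803041237
clock 11.3167
q [-0.0637  0.5379 -0.1243  2.0472  0.1193  0.5625 -1.6063]
tool_pos [0.4714 0.0222 0.2114]
eef_rot [ 0.993   0.1177  0.0003 -0.0001]
contact_force [ 0.1737 -1.0629 -1.2694]
opening 0.5032
```

View pics/k6.png

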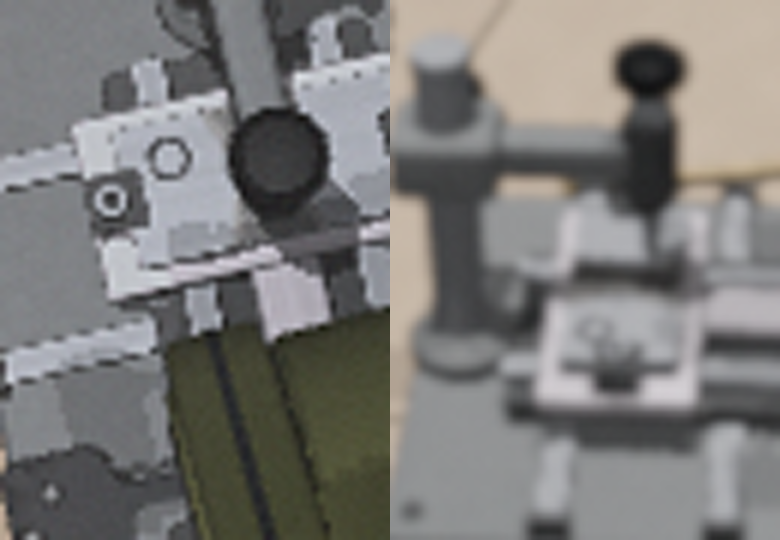

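The plunger is back up and the slide hasn't moved. Next: grip the knob again and step it -22 mm in x and -32 mm in y.

```bash
python3 -m jog '[{"translation":[-0.09,0,0.3],"twist":0,"claw":50},{"translation":[0,0,0.6],"twist":0,"claw":50},{"translation":[0,0,0.6],"twist":0,"claw":50},{"translation":[0,0,0.6],"twist":0,"claw":50},{"translation":[0,0,0.6],"twist":0,"claw":50},{"translation":[0,0,0.6],"twist":0,"claw":50},{"translation":[0,0,0.38],"twist":0,"claw":50},{"translation":[0,0,0],"twist":0,"claw":50},{"translation":[0,0,0],"twist":0,"claw":50}]'
python3 -m jog '[{"translation":[0,0,0],"twist":0,"claw":10},{"translation":[0,0,0],"twist":0,"claw":10},{"translation":[0,0,0],"twist":0,"claw":10},{"translation":[0,0,0],"twist":0,"claw":10},{"translation":[0,0,0],"twist":0,"claw":10}]'
python3 -m jog '[{"translation":[-0.07,0.1,0],"twist":0,"claw":10},{"translation":[-0.07,0.1,0],"twist":0,"claw":10},{"translation":[-0.07,0.1,0],"twist":0,"claw":10},{"translation":[-0.07,0.1,0],"twist":0,"claw":10},{"translation":[-0.07,0.1,0],"twist":0,"claw":10},{"translation":[-0.07,0.1,0],"twist":0,"claw":10},{"translation":[-0.07,0.1,0],"twist":0,"claw":10},{"translation":[-0.06,0.1,0],"twist":0,"claw":10},{"translation":[0,0,0],"twist":0,"claw":10},{"translation":[0,0,0],"twist":0,"claw":10},{"translation":[0,0,0],"twist":0,"claw":10}]'
python3 go.py .4390 -.0150 .064; python3 m.py 7 mark_weld mark_plate
python3 - <<'E'
import cv2,numpy as np
b=cv2.imread('pics/top7.png');a=cv2.imread('pics/side7.png')
f=lambda i:cv2.resize(i,None,fx=6,fy=6,interpolation=cv2.INTER_CUBIC)
cv2.imwrite('pics/k7.png',np.hstack([f(b[150:240,240:305]),f(a[160:250,205:270])]))
E
```

```text
clock: 12.07
tool_pos: [0.4671, 0.0212, 0.0638]
eef_rot: [0.993, 0.118, -0.001, 0.0]
contact_force: [-0.4, -0.5, -0.1]
opening: 0.5
clock: 12.48
tool_pos: [0.4678, 0.0212, 0.0651]
eef_rot: [0.993, 0.118, 0.001, -0.0]
contact_force: [-0.7, 1.4, 5.5]
opening: 0.239
clock: 13.4
tool_pos: [0.4544, -0.0158, 0.065]
eef_rot: [0.993, 0.117, 0.001, 0.0]
contact_force: [2.2, -1.6, 7.8]
opening: 0.241
clock 13.4 pos [ 0.4544 -0.0158  0.065 ] yaw 13.454481131372424 zaxis [ 0.0028 -0.0005 -1.    ] F [ 2.1537 -1.6145  7.8407] open 0.24143848041835758
units [-0.3695 -0.1102  0.0251]
mark_weld side [201.1 247.8] 0.8 [0.5738 0.0236 0.062 ]
mark_weld top [188.2 286.8] 0.61 [0.5691 0.0129 0.062 ]
   tri [0.5733 0.0131 0.0535] 0.0033896920528633068
mark_plate side [209.8 243.2] 0.9 [0.5752 0.0607 0.062 ]
mark_plate top [183.  272.6] 0.66 [0.5799 0.0429 0.062 ]
   tri [0.5813 0.0424 0.0456] 0.0004382018830751703
clock 13.7
q [-0.0455  0.8136 -0.035   2.2052  0.2151  0.1232 -1.6189]
tool_pos [ 0.4544 -0.0159  0.0651]
eef_rot [0.9931 0.1172 0.0014 0.0005]
contact_force [ 1.7772 -0.4383  8.1586]
opening 0.2385
```

View pics/k7.png

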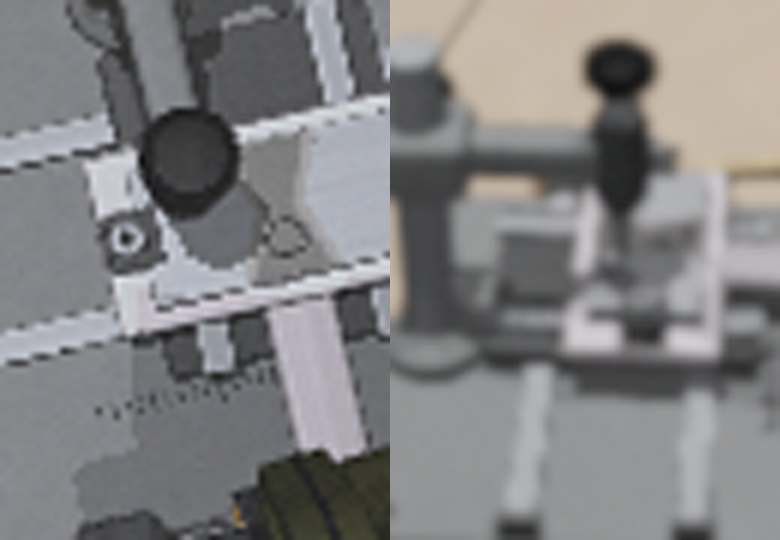

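The weld circle now shows right of the button, at top px (287.4,188.7). I'll solve for the slides.

Run:
```python
from fit2 import *
print('target l -.032 u -.011')
print(solve({'top':(188.7,287.4)},'w')[0])
b=cv2.imread('pics/top7.png',0)[176:202,275:302]
b=cv2.resize(b,None,fx=1,fy=1); M0=model(P)
# expected pixel of weld ring at target
M=model(np.r_[P[:3],-.032,-.011,P[5:]]);print('weld ring target px',proj(S['top'],M['w']-P[5:8]),'button px',proj(S['top'],M['b']-P[5:8]))
```

```text
point tip pred side [204.2404 243.0272]
target l -.032 u -.011
[-0.0339 -0.0097]
weld ring target px (np.float64(189.5133772467195), np.float64(286.682134980465)) button px (np.float64(175.88757183593341), np.float64(270.79727866980573))
```

```bash
python3 -m jog '[{"translation":[-0.03,-0.04,0],"twist":0,"claw":10},{"translation":[0,0,0],"twist":0,"claw":10},{"translation":[0,0,0],"twist":0,"claw":10},{"translation":[0,0,0],"twist":0,"claw":10}]'
```

```text
clock: 14.13
tool_pos: [0.4534, -0.0148, 0.0651]
eef_rot: [0.993, 0.117, 0.002, 0.001]
contact_force: [2.7, -0.5, 7.5]
opening: 0.245
```

The step from the first station is now (-22.4, -31.6) mm by the arm's own reading. Releasing and raising.

```bash
python3 -m jog '[{"translation":[0,0,0],"twist":0,"claw":50},{"translation":[0,0,0],"twist":0,"claw":50},{"translation":[0,0,0],"twist":0,"claw":50},{"translation":[0,0,0],"twist":0,"claw":50},{"translation":[0,0,-0.3],"twist":0,"claw":50},{"translation":[0,0,-0.6],"twist":0,"claw":50},{"translation":[0,0,-0.6],"twist":0,"claw":50},{"translation":[0,0,-0.6],"twist":0,"claw":50},{"translation":[0,0,-0.6],"twist":0,"claw":50},{"translation":[0,0,-0.6],"twist":0,"claw":0},{"translation":[0,0,-0.2],"twist":0,"claw":0},{"translation":[0,0,0],"twist":0,"claw":0},{"translation":[0,0,0],"twist":0,"claw":0}]'
python3 m.py 8 mark_weld; python3 go.py .5787 .0479 .203
python3 - <<'E'
import cv2,numpy as np
b=cv2.imread('pics/top8.png');a=cv2.imread('pics/side8.png')
f=lambda i:cv2.resize(i,None,fx=6,fy=6,interpolation=cv2.INTER_CUBIC)
cv2.imwrite('pics/k8.png',np.hstack([f(b[150:240,240:305]),f(a[160:250,205:270])]))
E
```

```text
clock: 15.22
tool_pos: [0.4514, -0.014, 0.2039]
eef_rot: [0.993, 0.118, -0.0, 0.0]
contact_force: [0.3, 0.7, 0.1]
opening: 0.218
mark_weld side [198.2 250.8] 0.91 [0.5695 0.0096 0.062 ]
mark_weld top [186.9 283.7] 0.69 [0.5718 0.0195 0.062 ]
   tri [0.5689 0.0195 0.07  ] 0.0021175212178837105
clock 15.4167
q [ 0.0268  0.5329 -0.1493  2.1094  0.1547  0.5122 -1.5722]
tool_pos [ 0.4509 -0.0139  0.2031]
eef_rot [ 0.993   0.1177 -0.0015 -0.0001]
contact_force [ 0.295  -0.3266 -0.458 ]
opening 0.0424
clock 15.4167 pos [ 0.4509 -0.0139  0.2031] yaw 13.521756961193448 zaxis [-0.0029 -0.0002 -1.    ] F [ 0.295  -0.3266 -0.458 ] open 0.04237212987962705
units [ 3.4684 -0.7546 -0.0081]
```

View pics/k8.png

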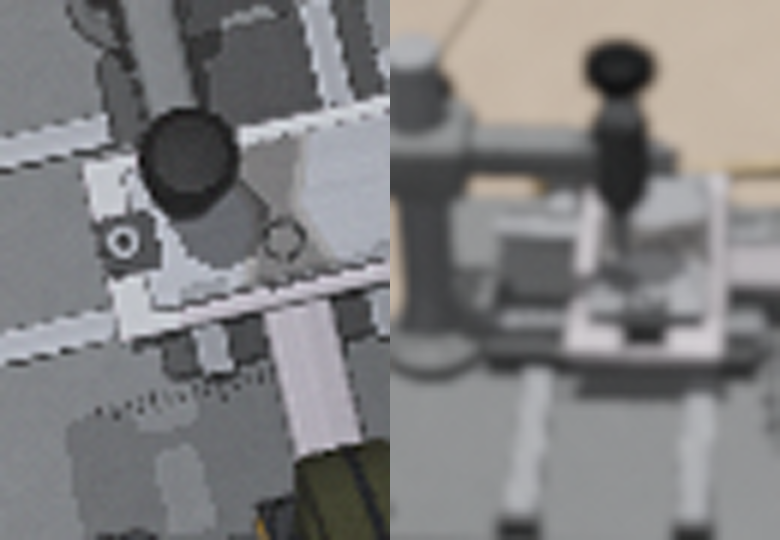

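The weld ring is at (286.8,189.4) against a target of (286.7,189.5), so the plate circle is under the point. Going to the button to press.

```bash
python3 -m jog '[{"translation":[0.4,-0.1,0],"twist":0,"claw":0},{"translation":[0.6,-0.15,0],"twist":0,"claw":0},{"translation":[0.6,-0.15,0],"twist":0,"claw":0},{"translation":[0.6,-0.15,0],"twist":0,"claw":0},{"translation":[0.6,-0.1,0],"twist":0,"claw":0},{"translation":[0.5,-0.1,0],"twist":0,"claw":0},{"translation":[0.15,0,0],"twist":0,"claw":0},{"translation":[0,0,0],"twist":0,"claw":0},{"translation":[0,0,0],"twist":0,"claw":0}]'
python3 go.py .5785 .0479 .172
```

```text
clock: 16.17
tool_pos: [0.5775, 0.0468, 0.2033]
eef_rot: [0.993, 0.117, -0.002, 0.0]
contact_force: [-0.4, -0.1, -0.0]
opening: 0.003
clock 16.1667 pos [0.5775 0.0468 0.2033] yaw 13.495540575848343 zaxis [-0.0029 -0.0011 -1.    ] F [-0.3659 -0.1146 -0.0046] open 0.0030071201285514926
units [ 0.0336 -0.0208  0.7822]
```

```bash
python3 -m jog '[{"translation":[0.03,-0.02,0.25],"twist":0,"claw":0},{"translation":[0,0,0.2],"twist":0,"claw":0},{"translation":[0,0,0.1],"twist":0,"claw":0},{"translation":[0,0,0.1],"twist":0,"claw":0},{"translation":[0,0,0.1],"twist":0,"claw":0},{"translation":[0,0,0.05],"twist":0,"claw":0},{"translation":[0,0,0],"twist":0,"claw":0},{"translation":[0,0,0],"twist":0,"claw":0}]'
python3 -m jog '[{"translation":[0,0,0.05],"twist":0,"claw":0},{"translation":[0,0,0],"twist":0,"claw":0},{"translation":[0,0,0],"twist":0,"claw":0}]'
python3 -m jog '[{"translation":[0,0,0.04],"twist":0,"claw":0},{"translation":[0,0,0],"twist":0,"claw":0},{"translation":[0,0,0],"twist":0,"claw":0}]'
```

```text
clock: 16.83
tool_pos: [0.5787, 0.048, 0.1724]
eef_rot: [0.993, 0.117, -0.001, 0.0]
contact_force: [-3.6, -0.6, 6.1]
opening: 0.004
clock: 17.08
tool_pos: [0.5789, 0.048, 0.1719]
eef_rot: [0.993, 0.117, -0.001, 0.0]
contact_force: [-6.2, -0.9, 16.8]
opening: 0.011
clock: 17.33
tool_pos: [0.5789, 0.0481, 0.1717]
eef_rot: [0.993, 0.117, -0.0, 0.001]
contact_force: [-9.3, -2.1, 26.9]
opening: 0.008
```

Bottomed again, at 27 N and z 0.1717. Raising clear, then a last look.

```bash
python3 -m jog '[{"translation":[0,0,-0.3],"twist":0,"claw":0},{"translation":[0,0,-0.5],"twist":0,"claw":0},{"translation":[0,0,-0.6],"twist":0,"claw":0},{"translation":[0,0,-0.6],"twist":0,"claw":0},{"translation":[-0.5,0.3,0],"twist":0,"claw":0},{"translation":[-0.6,0.6,0],"twist":0,"claw":0},{"translation":[-0.6,0.6,0],"twist":0,"claw":0},{"translation":[-0.6,0.6,0],"twist":0,"claw":0},{"translation":[-0.6,0.6,0],"twist":0,"claw":0},{"translation":[-0.3,0.7,0],"twist":0,"claw":0},{"translation":[0,0.7,0],"twist":0,"claw":0},{"translation":[0,0.7,0],"twist":0,"claw":0},{"translation":[0,0.5,0],"twist":0,"claw":0},{"translation":[0,0,0],"twist":0,"claw":0},{"translation":[0,0,0],"twist":0,"claw":0}]'
python3 m.py 9 mark_weld loupe_mid test_block_mid
python3 - <<'E'
import cv2,numpy as np
b=cv2.imread('pics/top9.png');a=cv2.imread('pics/side9.png')
f=lambda i:cv2.resize(i,None,fx=4,fy=4,interpolation=cv2.INTER_CUBIC)
cv2.imwrite('pics/k9.png',np.hstack([f(b[150:275,190:300]),f(a[160:285,200:290])]))
E
```

```text
clock: 18.58
tool_pos: [0.505, -0.1884, 0.2484]
eef_rot: [0.993, 0.116, 0.0, 0.0]
contact_force: [0.1, 1.0, -0.3]
opening: 0.005
mark_weld side [198.1 250.4] 0.6 [0.5707 0.0095 0.062 ]
mark_weld top [185.9 287.6] 0.55 [0.574  0.0113 0.062 ]
   tri [0.5721 0.011  0.0631] 0.0018178681432721657
loupe_mid side [266.8 241.8] 0.68 [0.5352 0.2047 0.0175]
loupe_mid top [203.7 197.5] 0.59 [0.5374 0.2079 0.0175]
   tri [0.5358 0.2072 0.0203] 0.0013874685956685718
test_block_mid side [273.7 284. ] 0.86 [0.439  0.1886 0.007 ]
test_block_mid top [247.  205.4] 0.95 [0.4417 0.1899 0.007 ]
   tri [0.4403 0.1896 0.0079] 0.0014423366679356077
clock 18.9833
q [ 0.3791  0.5619 -0.1777  1.8162  0.1348  0.7751 -1.2019]
tool_pos [ 0.505  -0.1866  0.2488]
eef_rot [ 0.993   0.1183  0.     -0.0001]
contact_force [-0.424   0.0606  0.9978]
opening 0.0054
```

View pics/k9.png

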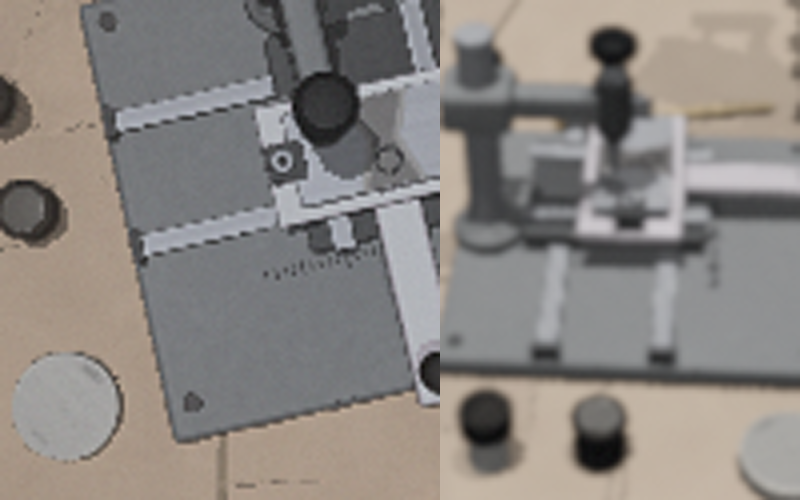

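Run:
```python
from h import *
a=cv2.imread('pics/top1.png').astype(int);b=cv2.imread('pics/top9.png').astype(int)
print('bystander area mean diff',np.abs(a-b)[155:265,175:208].mean(),'max',np.abs(a-b)[155:265,175:208].max())
print(r.finish_job())
```

```text
bystander area mean diff 8.987603305785123 max 18
the job is handed in; nothing more can be done
None
```

I marked both circles in the order asked, weld first and then plate, and handed the job in at about 19 s. The plate's circle is left under the raised point.

- **Presses:** On each press the plunger reached its stop. The force jumped to 33 N on the weld and 27 N on the plate, with the button about 10 mm down. The camera showed the button back up before the slide moved and again at the end.
- **Positions:** I estimate both circles were within about 1–1.5 mm of the plunger's axis, against the 6 mm radius. At the plate station the weld ring was within 0.1 pixel of its target before pressing. After pressing it was within about 0.4 pixel (under 1 mm).
- **Not confirmed:** I couldn't see the marks themselves at this picture resolution. Their place inside the circles is inferred from the fit, not seen.
- **Bystanders:** The loupe and test block look unmoved. The before/after picture difference there was at most 18 grey levels.
- **Disagreements:** The base-plate corners fitted 1–2 pixels too small. The trained networks' points scattered by several mm, so I used positions read from the enlarged pictures, checked against the arm's readings.

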